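# Gauge a coffee tamper and sort it

## Task

Test the coffee tamper that stands on the blue mat: lower its steel foot upright into the round bore of the aluminium gauge block on the same mat until it either sits fully home on the bottom or stops in the mouth. If it went fully home, stand it upright in the green half of the tray; if it stopped in the mouth, stand it upright in the red half. Leave the other tamper where it is.

Things in the scene. Friction and masses are not known exactly. Their poses are not given: they have to be found in the camera images.
- tamper_a_center (a point): one of two look-alike coffee tampers, upright, 100 mm tall: steel foot (26 mm high) below a dark wooden handle, 30 mm in diameter, from 34 mm up to the top. The foot is 53 mm in diameter on one (fits the gauge), 63 mm on the other (too big); which is which is not told. One, at random, stands on the yellow spot of the blue mat. Origin: on the axis, half-way up (50 mm above the underside); z up.
- tamper_b_center (a point): one of two look-alike coffee tampers, upright, 100 mm tall: steel foot (26 mm high) below a dark wooden handle, 30 mm in diameter, from 34 mm up to the top. The foot is 53 mm in diameter on one (fits the gauge), 63 mm on the other (too big); which is which is not told. One, at random, stands on the yellow spot of the blue mat. Origin: on the axis, half-way up (50 mm above the underside); z up.
- gauge_bore (a point): centre of the bore's mouth in the top of the fixed grey aluminium gauge block (100 x 100 mm, 40 mm high) on a blue mat. Blind bore 59 mm wide, 28 mm deep from the mouth, with a 45-degree lead-in cone 8 mm deep, 75 mm across at the top. A 53 mm foot goes down 28 mm, a 63 mm foot stops at about 10 mm or less. z up; x points to the mat's yellow spot, 150 mm away; the tamper there stands on counter level.
- tray: fixed open sorting tray, 120 mm (x) by 230 mm (y), walls 35 mm high and 5 mm thick, floor 5 mm thick. Two halves, each 110 x 105 mm inside: green, centred 57.5 mm from the origin towards +y, and red, centred 57.5 mm towards -y. Origin: centre of the underside, on the counter; z up.
Mind the look-alikes: they are no part of the job. What is shaped like the part that bears tamper_a_center but pink or turquoise is not meant.

How it is judged:
On the way:
1. the tamper is in the gauge, upright: foot on the bottom of the bore (within 4 mm) if it fits, else resting in the mouth with its underside below the top of the block (((horizontal distance between tamper_a_center and gauge_bore below 0.008 m and z of tamper_a_center in the frame of gauge_bore below 0.026 m and angle between tamper_a_center's own z axis and vertical below 0.2 rad) or (horizontal distance between tamper_b_center and gauge_bore below 0.01 m and z of tamper_b_center in the frame of gauge_bore below 0.05 m and contact force between tamper_b and gauge above 1 N and angle between tamper_b_center's own z axis and vertical below 0.2 rad))), for 0.1 s.
At the end, for the whole second after the job is handed in: the tested tamper stands on the floor of the right half of the tray (green if it went fully home in the gauge, red if it stopped in the mouth), upright within 11 degrees and at rest; the other tamper is within 20 mm of where it stood, off the mat (((y of tamper_a_center in the frame of tray between 0.02 and 0.1 m and x of tamper_a_center in the frame of tray between -0.05 and 0.05 m and z of tamper_a_center in the frame of tray below 0.065 m and angle between tamper_a_center's own z axis and vertical below 0.2 rad and linear speed of tamper_a below 0.03 m/s and distance of tamper_b_center from where it was at the start of the episode below 0.02 m and horizontal distance between tamper_b_center and gauge_bore above 0.2 m) or (y of tamper_b_center in the frame of tray between -0.1 and -0.02 m and x of tamper_b_center in the frame of tray between -0.05 and 0.05 m and z of tamper_b_center in the frame of tray below 0.065 m and angle between tamper_b_center's own z axis and vertical below 0.2 rad and linear speed of tamper_b below 0.03 m/s and distance of tamper_a_center from where it was at the start of the episode below 0.02 m and horizontal distance between tamper_a_center and gauge_bore above 0.2 m))); the robot touches nothing.
It fails at once if both tampers have been moved more than 20 mm: the one on the bare counter was disturbed (distance of each of tamper_a_center, tamper_b_center from where it was at the start of the episode above 0.02 m).
It also fails if it takes over 56 s, if anything falls off the work surface, if the arm or the gripper's body presses on something with over 40 N, if the wrist force passes 120 N, or if a joint passes its speed limit or range.

## Robot

A 7-joint arm with a two-finger parallel gripper is mounted at the origin on the work surface. World frame = base frame: x ahead of the robot, y to its left, z up, the work surface at z = 0. Lengths are in m, angles in rad, forces in N, time in s.
With the tool pointing down it reaches from about 0.35 to 0.9 m from the base axis. Payload 8.1 kg.
Tool frame: the origin (TCP) lies at the very end of the fingers, on their centre line; the grasp point (between the pads) lies 19 mm behind it; z points along the fingers, x is the direction in which the jaws open and shut, and the axes are right-handed (so a half turn about z gives the same grasp; the last joint's range is limited). The gripper opens to 92 mm and grips with 3 to 60 N. Pads are 19 mm wide; open, the fingers measure 130 mm over their backs; the gripper's body (75 mm by 190 mm) begins 47 mm behind the grasp point.
Start: joints at [1.245, 0.434, 0.025, 1.573, -0.012, 1.134, -0.075], TCP at [0.138, -0.61, 0.227] pointing down, gripper open.
Joint ranges: [-2.62, 2.62], [-0.44, 2.09], [-1.27, 1.32], [0.08, 2.57], [-1.32, 4.46], [0.12, 2], [-2.74, 2.74]. Speed limits (rad/s): [2.22, 2.22, 3.01, 3.01, 3.14, 3.14, 3.14].

## Interface

Orientations are given as a rotation vector (axis times angle).
In Python, from cell import status, viewer, arm gives the robot as it stands.
- The arm moves only by the tool jog_arm, never from a script. Its argument "commands" is text: rows parted by semicolons, each of 7 numbers parted by spaces: the closure, from -1 (fully open) to 1 (shut), then the shift along the world's x, y, z normalised to -1 to 1, where 1 is 0.3 m, then the turn, a rotation vector about the world's x, y, z normalised to -1 to 1, where 1 is 2 pi rad. In form: jaw dx dy dz wx wy wz; .... A call has exactly 5 rows; each row shifts and turns the commanded pose from where the row before left it; what a row does not reach is not made up. A row lasts 1/10 s, in which the tool goes at most 50 mm and 8.59 degrees, less where a joint would pass 70% of its speed; a pose out of reach is approached as far as the arm can. A call with a number of a shift or a turn outside -1 to 1 is refused whole. A call with a gripper value outside its range is refused whole. The fingers move at their own pace and stop on an object; "force" is the grip in N (left out, the last holds). Time passes only in rows, so rows that do not move let the fingers close, or fill a call up. It gives the time, the measured TCP pose, the force and the opening at its end, in the units of the state.
- status.observe(): the state, without advancing time (a new reading comes with each control period).
- viewer.get_image(name): name is "scene" or "top" or "wrist"; returns a dict with "pixels" (384x512x3 uint8, red, green, blue), "z_map" (384x512 float32, m along the optical axis (not along the pixel's ray), 0 where there is no reading), "camera_matrix" (3x3 intrinsics, pixels), "R" (3x3) and "t" (3): a world point X has camera coordinates R X + t. Camera axes: x right, y down, z forward; pixel columns grow to the right and rows downward; lengths in m; the calibration is good to about 2 mm. A picture is of the moment at which its call begins.
- arm.sign_off(): hands the job in, once; it reports no verdict.
The state is a dict: "clock": time; "joints": joint angles; "dq": joint speeds; "joint_efforts": joint torques, N m; "position": TCP position; "ee_rot": TCP orientation; "force": force on the tool from outside, world axes, zero at the start; "ft_torque": the same for the moment, N m; "width": opening from 0.0 (shut) to 1.0 (fully open).
Only numpy, scipy, OpenCV 4.12 (cv2) and the standard library are available. Lean on these libraries where they do the work, as an engineer would, in place of code of your own. Each camera call takes 0.05 s, during which the arm holds its last target. There are 200 camera calls.

## Working session

There is one attempt and no reset: what is moved stays moved. The work goes in short steps, Python scripts to look and compute and a tool call to move; the robot and the scene stay as the last step left them, time stands still between calls to the robot, and variables do not carry over. Pictures are saved under pics/ and viewed, about 8 in all and at most 12, crops included, and the job is handed in when it is done.

Besides the shell and the picture viewer there is one more tool, called after "Call:" by a JSON object that holds its "op" and its "data", one argument or row to a line. jog_arm: Moves the arm, as the interface text tells. Scaled input: -1 to 1 covers 0.3 m each way for a shift and 2 pi rad each way for a turn. Its arguments: {"type":"object","properties":{"commands":{"type":"string"},"force":{"type":"number"}},"required":["commands"]}

```bash
mkdir -p pics; cat > h.py <<'E'
import numpy as np, cv2
from cell import status, viewer, arm
def grab(n):
    d=viewer.get_image(n); np.savez(f'{n}.npz',**d); return d
def pts(d):
    z=d['z_map']; K=d['camera_matrix']; v,u=np.indices(z.shape)
    c=np.stack([(u-K[0,2])/K[0,0]*z,(v-K[1,2])/K[1,1]*z,z],-1)
    P=(c-d['t'])@d['R']; P[z==0]=np.nan; return P
def save(im,f): cv2.imwrite('pics/'+f,im[...,::-1])
E
python3 - <<'E'
from h import *
print(status.observe())
a=grab('scene');b=grab('top')
save(a['pixels'],'s1.png');save(b['pixels'],'t1.png')
E
```

```text
{'clock': 0.0, 'joints': array([ 1.24541968,  0.4352259 ,  0.02495932,  1.57411175, -0.01159094,
        1.13401384, -0.07508892]), 'dq': array([ 1.25244146e-03,  2.42379308e-03,  8.15449249e-04, -1.64016415e-05,
       -4.97099414e-05,  1.07265095e-03, -5.17309693e-04]), 'joint_efforts': array([ 1.25049537e-03, -6.67833853e+01,  9.85997804e-01, -3.14459896e+01,
       -6.03896356e-02,  4.29528253e-02,  1.70580051e-04]), 'position': array([ 0.13791767, -0.60905261,  0.22593735]), 'ee_rot': array([-2.45387043e+00,  1.96024158e+00,  2.11749134e-03]), 'force': array([-0.06504496,  0.56730244, -0.52091656]), 'ft_torque': array([ 0.01041724, -0.04342766, -0.00151192]), 'width': 1.0036614949944438}
```

View pics/t1.png

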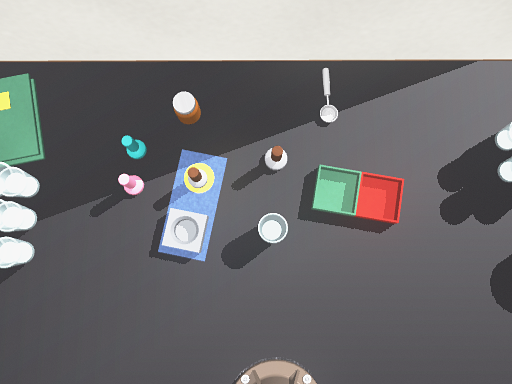

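View pics/s1.png

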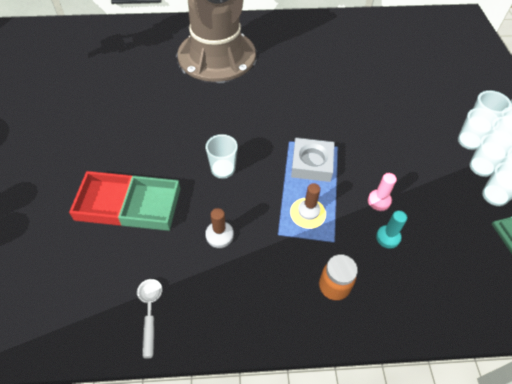

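The top view shows four tamper shapes: brown on the yellow spot (199,176), brown on the bare counter (276,157), pink (132,184) and turquoise (135,148). The brown one on the yellow spot of the blue mat is the one meant. The gauge is at (186,230), the tray at (358,194), and a glass at (272,228).

```bash
python3 - <<'E'
from h import *
def fit(P):
    (c,r),_=(lambda t:((t[0],t[1]),0))(cv2.minEnclosingCircle(P[:,:2].astype(np.float32)*1000)); return np.round(c,1),round(r,1)
for n,bx in (('top',dict(tam=(183,160,218,195),oth=(258,140,295,175),gau=(155,200,215,262),tray=(308,160,410,228),glass=(252,208,294,246))),('scene',dict(tam=(288,175,330,225),oth=(200,200,238,250),gau=(288,132,340,185),tray=(65,165,185,235),glass=(200,130,242,182)))):
    d=dict(np.load(n+'.npz')); P=pts(d); 
    for k,(u0,v0,u1,v1) in bx.items():
        Q=P[v0:v1,u0:u1].reshape(-1,3); C=d['pixels'][v0:v1,u0:u1].reshape(-1,3).astype(int)
        m=np.isfinite(Q[:,2]); Q=Q[m];C=C[m]
        if k in('tam','oth'):
            t=Q[(Q[:,2]>.09)]; f=Q[(Q[:,2]>.015)&(Q[:,2]<.03)]
            print(n,k,'zmax',Q[:,2].max().round(4),'top',len(t),t.mean(0).round(4),fit(t),'handle',fit(Q[Q[:,2]>.05]),'foot',len(f),fit(f))
        elif k=='gau':
            t=Q[(Q[:,2]>.036)&(Q[:,2]<.046)].astype(np.float32); r=cv2.minAreaRect(t[:,:2]*1000); print(n,k,len(t),np.median(t[:,2]),r)
        elif k=='tray':
            t=Q[(Q[:,2]>.029)&(Q[:,2]<.042)].astype(np.float32); r=cv2.minAreaRect(t[:,:2]*1000); print(n,k,len(t),np.median(t[:,2]),r)
            for nm,mm in (('g',(C[:,1]>C[:,0]+30)),('r',(C[:,0]>C[:,1]+60))):
                s=Q[mm&(Q[:,2]<.015)&(Q[:,2]>.002)];print(nm,len(s),np.median(s,0).round(3),fit(s))
        else:
            t=Q[Q[:,2]>.02]; print(n,k,Q[:,2].max(),t.mean(0),fit(t))
        if k=='tam':
            y=Q[(Q[:,2]<.006)&(C[:,0]>150)&(C[:,2]<90)]; print(' yellow',len(y),fit(y))
d=dict(np.load('top.npz')); c=d['pixels'][140:265,110:300]; save(cv2.resize(c,None,fx=4,fy=4,interpolation=cv2.INTER_CUBIC),'t1c.png')
E
```

```text
top tam zmax 0.1025 top 108 [0.5999 0.2098 0.0982] (array([600.7, 210.5]), 14.7) handle (array([600.5, 210.2]), 15.0) foot 150 (array([599.9, 209.9]), 25.9)
 yellow 0 (array([0., 0.]), 0.0)
top oth zmax 0.1027 top 104 [ 0.6546 -0.0048  0.0988] (array([655.3,  -5.1]), 14.9) handle (array([655.3,  -5.1]), 14.9) foot 235 (array([655.5,  -4.9]), 31.0)
top gau 889 0.039345987 ((457.74835205078125, 238.21435546875), (101.18683624267578, 100.0831069946289), 78.59636688232422)
top tray 738 0.0340317 ((555.1590576171875, -224.97523498535156), (231.45126342773438, 121.5887222290039), 79.85411071777344)
g 1239 [ 0.567 -0.17   0.005] (array([ 562.1, -169.1]), 75.0)
r 1281 [ 0.545 -0.288  0.005] (array([ 538.6, -284.2]), 78.2)
top glass 0.09507179092527364 [0.46520756 0.00485284 0.06903362] (array([459.6,   7.8]), 37.6)
scene tam zmax 0.1032 top 136 [0.6028 0.2099 0.0979] (array([601. , 210.3]), 15.3) handle (array([601. , 210.3]), 15.3) foot 263 (array([564.7, 231.2]), 67.4)
 yellow 0 (array([0., 0.]), 0.0)
scene oth zmax 0.1018 top 150 [ 0.6577 -0.004   0.0979] (array([655.8,  -3.3]), 16.0) handle (array([655.8,  -3.3]), 16.0) foot 361 (array([656.2,  -5. ]), 31.5)
scene gau 798 0.03920524 ((456.2372131347656, 238.87242126464844), (100.13636779785156, 104.63694763183594), 78.34043884277344)
scene tray 990 0.033791862 ((554.28076171875, -224.33111572265625), (232.76731872558594, 124.65288543701172), 80.04325866699219)
g 1492 [ 0.559 -0.171  0.005] (array([ 563.7, -166.5]), 82.5)
r 1393 [ 0.537 -0.289  0.005] (array([ 534.8, -288.9]), 95.3)
scene glass 0.09236876726198301 [0.45869849 0.00815109 0.06158006] (array([459.3,   8.1]), 39.1)
```

View pics/t1c.png

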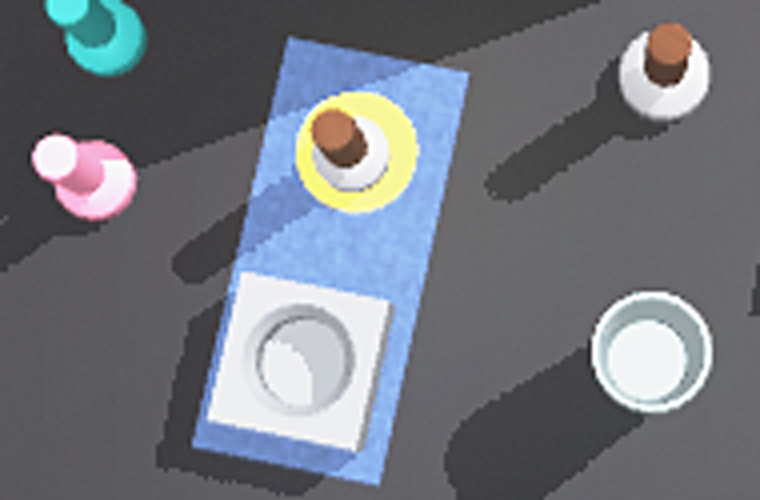

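Each side view is consistent. The tamper on the yellow spot is at (0.6005, 0.210) with a foot about 52 mm wide, which suggests the one that fits. The bare-counter one measures about 62 mm. The crop confirms the target is the brown-handled tamper at crop (345,150). The gauge is at about (0.457, 0.238) and the green half at (0.565, -0.168). I'll move over the tamper, keeping the current yaw with the jaws roughly along y.

Call:
{"op": "jog_arm", "data": {
  "commands": "-1 0.08 0.142 0 0 0 0;-1 0.08 0.142 0 0 0 0;-1 0.08 0.142 0 0 0 0;-1 0.08 0.142 0 0 0 0;-1 0.08 0.142 0 0 0 0",
  "force": 25
}}

```text
clock: 0.6
position: [0.2585, -0.3946, 0.2266]
ee_rot: [2.454, -1.961, -0.0]
force: [2.4, -0.8, 0.5]
width: 0.998
```

Call:
{"op": "jog_arm", "data": {
  "commands": "-1 0.08 0.142 0 0 0 0;-1 0.08 0.142 0 0 0 0;-1 0.08 0.142 0 0 0 0;-1 0.08 0.142 0 0 0 0;-1 0.08 0.142 0 0 0 0"
}}

```text
clock: 1.1
position: [0.3784, -0.1817, 0.2268]
ee_rot: [2.454, -1.961, 0.0]
force: [1.3, -0.1, -0.7]
width: 1.001
```

Call:
{"op": "jog_arm", "data": {
  "commands": "-1 0.08 0.142 0 0 0 0;-1 0.08 0.142 0 0 0 0;-1 0.08 0.142 0 0 0 0;-1 0.08 0.142 0 0 0 0;-1 0.08 0.142 0 0 0 0"
}}

```text
clock: 1.6
position: [0.4985, 0.0311, 0.2266]
ee_rot: [2.454, -1.961, -0.0]
force: [0.1, -0.4, 0.6]
width: 0.997
```

```bash
python3 - <<'E'
from h import *
d=dict(np.load('top.npz')); P=pts(d)
# bore: top-face pixels nearest the hole -> cone rim; bottom floor pixels
Q=P[200:262,155:215].reshape(-1,3); Q=Q[np.isfinite(Q[:,2])]
f=Q[(Q[:,2]>.008)&(Q[:,2]<.016)&(np.hypot(Q[:,0]-.457,Q[:,1]-.238)<.032)]
print(len(f),f.mean(0),cv2.minEnclosingCircle(f[:,:2].astype(np.float32)*1000))
h=Q[(Q[:,2]<.035)&(np.hypot(Q[:,0]-.457,Q[:,1]-.238)<.044)].astype(np.float32)
print(len(h),cv2.minEnclosingCircle(h[:,:2]*1000))
J=P[85:130,165:210].reshape(-1,3); print('jar',np.nanmax(J[:,2]), np.nanmean(J[J[:,2]>.05],0))
print(d['R'],-d['R'].T@d['t'])
E
```

```text
324 [0.45864915 0.24018264 0.01174716] ((458.7849426269531, 239.95880126953125), 29.19754981994629)
483 ((462.0758972167969, 237.11192321777344), 38.45188903808594)
jar 0.0954546341464527 [0.78465912 0.23641074 0.0818553 ]
[[-0.002373   -0.99999467 -0.00224279]
 [-0.98826616  0.00268769 -0.15271797]
 [ 0.15272318  0.00185407 -0.98826727]] [0.38555351 0.04543086 1.15695579]
```

Call:
{"op": "jog_arm", "data": {
  "commands": "-1 0.068 0.119 0 0 0 0;-1 0.068 0.119 0 0 0 0;-1 0.068 0.119 0 0 0 0;-1 0.068 0.119 0 0 0 0;-1 0.068 0.119 0 0 0 0"
}}

```text
clock: 2.1
position: [0.6006, 0.2092, 0.2262]
ee_rot: [2.454, -1.961, -0.0]
force: [0.5, -0.4, 0.2]
width: 0.999
```

Call:
{"op": "jog_arm", "data": {
  "commands": "-1 0 0 -0.1 0 0 0;-1 0 0 -0.1 0 0 0;-1 0 0 -0.1 0 0 0;-1 0 0 0 0 0 0;-1 0 0 0 0 0 0"
}}

```text
clock: 2.6
position: [0.5999, 0.2079, 0.1369]
ee_rot: [2.454, -1.96, -0.001]
force: [-0.2, 0.2, 1.0]
width: 1.0
```

```bash
python3 - <<'E'
from h import *
d=grab('wrist'); save(d['pixels'],'w1.png'); P=pts(d); p=status.observe()['position']
m=(P[...,2]>.09)&(P[...,2]<.106)&(np.hypot(P[...,0]-.6,P[...,1]-.21)<.03); t=P[m].astype(np.float32); print(p,len(t),cv2.minEnclosingCircle(t[:,:2]*1000))
E
```

```text
[0.60063458 0.20830123 0.1380227 ] 1581 ((601.822509765625, 211.08599853515625), 14.818522453308105)
```

View pics/w1.png

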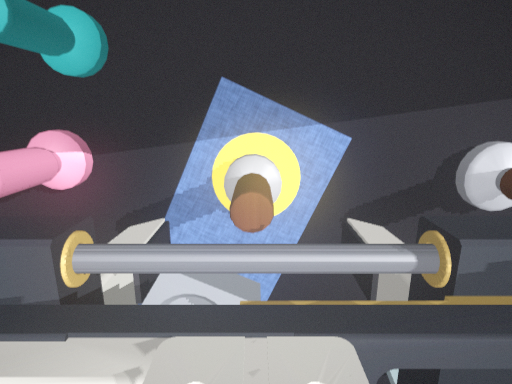

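The wrist view shows the brown handle at (252,212), midway between the open fingers. The refined centre is (0.601, 0.2105), so I correct +2.5 mm in y, descend and grip.

Call:
{"op": "jog_arm", "data": {
  "commands": "-1 0.002 0.008 -0.068 0 0 0;-1 0 0 -0.068 0 0 0;-1 0 0 -0.068 0 0 0;-1 0 0 -0.068 0 0 0;-1 0 0 0 0 0 0"
}}

```text
clock: 3.15
position: [0.6003, 0.2099, 0.0546]
ee_rot: [2.453, -1.96, -0.001]
force: [-1.0, -0.4, -0.9]
width: 0.998
```

Call:
{"op": "jog_arm", "data": {
  "commands": "1 0 0 0 0 0 0;1 0 0 0 0 0 0;1 0 0 0 0 0 0;1 0 0 0 0 0 0;1 0 0 0 0 0 0"
}}

```text
clock: 3.65
position: [0.6009, 0.2104, 0.0557]
ee_rot: [-2.454, 1.961, -0.001]
force: [0.6, -1.2, -0.1]
width: 0.612
```

Call:
{"op": "jog_arm", "data": {
  "commands": "1 0 0 0 0 0 0;1 0 0 0 0 0 0;1 0 0 0.05 0 0 0;1 0 0 0.1 0 0 0;1 0 0 0.1 0 0 0"
}}

```text
clock: 4.15
position: [0.5998, 0.21, 0.1309]
ee_rot: [2.453, -1.959, -0.002]
force: [1.2, 0.4, -4.2]
width: 0.321
```

Call:
{"op": "jog_arm", "data": {
  "commands": "1 0 0 0 0 0 0;1 0 0 0 0 0 0;1 0 0 0 0 0 0;1 0 0 0 0 0 0;1 0 0 0 0 0 0"
}}

```text
clock: 4.65
position: [0.6, 0.21, 0.1289]
ee_rot: [2.453, -1.96, -0.002]
force: [0.4, -0.2, -4.3]
width: 0.324
```

```bash
cat > m.py <<'E'
from h import *
s=status.observe(); p=s['position']; print(p,s['ee_rot'],s['force'],s['width'])
for n in('top','scene'):
    d=grab(n);P=pts(d); C=d['pixels'].astype(int)
    near=np.hypot(P[...,0]-p[0],P[...,1]-p[1])<.05
    white=near&(C.min(-1)>120)&(P[...,2]<p[2]-.02)&(P[...,2]>p[2]-.058)
    t=P[white].astype(np.float32)
    if len(t): print(n,len(t),t.mean(0),cv2.minEnclosingCircle(t[:,:2]*1000),t[:,2].min(),t[:,2].max())
    save(cv2.resize(d['pixels'],None,fx=1.5,fy=1.5),n+'_m.png')
E
python3 m.py; mv pics/scene_m.png pics/s2.png
```

```text
[0.60004037 0.21000608 0.12894597] [ 2.45318443e+00 -1.95965605e+00 -1.64069489e-03] [ 0.42751828 -0.24721434 -4.27201403] 0.3235648648971527
scene 152 [0.60942554 0.20835745 0.07542052] ((604.5499877929688, 211.1077117919922), 23.7219181060791) 0.07102358 0.09337772
```

View pics/s2.png

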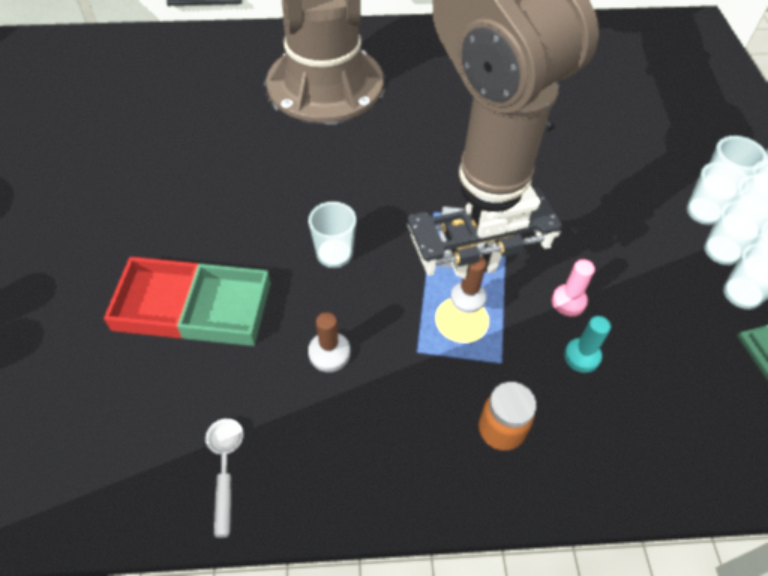

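The tamper is held at 29.8 mm opening, hanging upright in the scene view at (468,285), load 4.3 N. Next, over the gauge.

Call:
{"op": "jog_arm", "data": {
  "commands": "1 -0.095 0.019 0 0 0 0;1 -0.095 0.019 0 0 0 0;1 -0.095 0.019 0 0 0 0;1 -0.095 0.019 0 0 0 0;1 -0.095 0.019 0 0 0 0"
}}

```text
clock: 5.25
position: [0.457, 0.239, 0.1301]
ee_rot: [-2.455, 1.961, -0.0]
force: [0.1, 0.8, -4.0]
width: 0.322
```

Call:
{"op": "jog_arm", "data": {
  "commands": "1 0 0 0 0 0 0;1 0 0 0 0 0 0;1 0 0 0 0 0 0;1 0 0 0 0 0 0;1 0 0 0 0 0 0"
}}

```text
clock: 5.75
position: [0.4588, 0.2386, 0.13]
ee_rot: [-2.454, 1.962, 0.0]
force: [-0.2, 0.6, -4.5]
width: 0.319
```

```bash
python3 - <<'E'
from h import *
s=status.observe(); print(s['position'],s['ee_rot'],s['force'])
d=grab('scene'); save(cv2.resize(d['pixels'][110:200,260:370],None,fx=6,fy=6,interpolation=cv2.INTER_CUBIC),'s3.png')
P=pts(d)[110:200,260:370].reshape(-1,3)
t=P[(P[:,2]>.075)&(P[:,2]<.105)&(np.hypot(P[:,0]-.457,P[:,1]-.238)<.035)].astype(np.float32)
if len(t): print(len(t),cv2.minEnclosingCircle(t[:,:2]*1000),t.mean(0))
t=P[(P[:,2]>.036)&(P[:,2]<.045)&(np.abs(P[:,0]-.457)<.08)&(np.abs(P[:,1]-.238)<.08)].astype(np.float32)
print(cv2.minAreaRect(t[:,:2]*1000))
E
```

```text
[0.45878091 0.2385995  0.12999609] [-2.45359999e+00  1.96197898e+00  5.17372605e-05] [-0.1693892   0.57672605 -4.52396471]
111 ((461.7154846191406, 237.37115478515625), 19.88863754272461) [0.4698787  0.23690996 0.08746602]
((456.8688049316406, 238.72328186035156), (100.04792785644531, 106.28519439697266), 78.43116760253906)
```

View pics/s3.png

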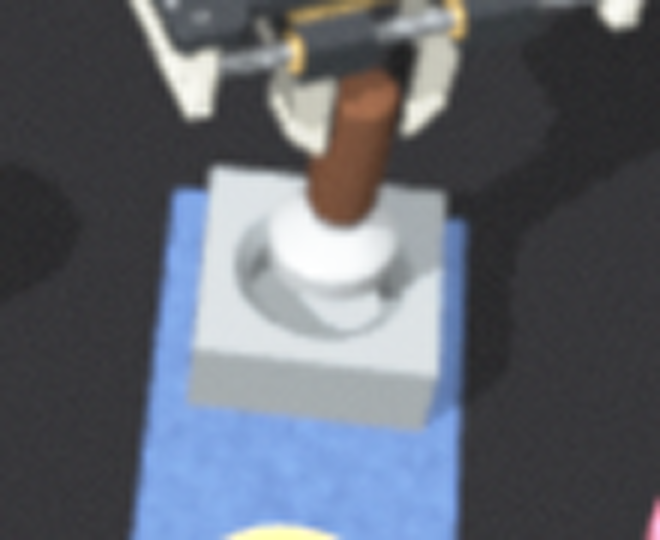

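The foot hangs upright above the bore at crop (335,240), aligned within about 1–2 mm. I'll lower it slowly, watching the force.

Call:
{"op": "jog_arm", "data": {
  "commands": "1 0 0 -0.038 0 0 0;1 0 0 -0.038 0 0 0;1 0 0 -0.038 0 0 0;1 0 0 -0.038 0 0 0;1 0 0 0 0 0 0"
}}

```text
clock: 6.3
position: [0.4588, 0.2389, 0.0835]
ee_rot: [-2.454, 1.961, -0.001]
force: [0.4, -0.6, -4.1]
width: 0.322
```

Call:
{"op": "jog_arm", "data": {
  "commands": "1 0 0 -0.012 0 0 0;1 0 0 -0.012 0 0 0;1 0 0 -0.012 0 0 0;1 0 0 -0.006 0 0 0;1 0 0 0 0 0 0"
}}

```text
clock: 6.8
position: [0.4616, 0.2396, 0.0745]
ee_rot: [-2.449, 1.958, -0.007]
force: [0.7, -5.1, 29.4]
width: 0.322
```

```bash
python3 - <<'E'
from h import *
s=status.observe(); print(s['position'],s['force'],s['ft_torque'])
d=grab('scene'); save(cv2.resize(d['pixels'][100:190,260:370],None,fx=6,fy=6,interpolation=cv2.INTER_CUBIC),'s4.png')
P=pts(d);C=d['pixels'].astype(int)
m=(C[...,0]>C[...,2]+25)&(C[...,0]<190)&(np.hypot(P[...,0]-.458,P[...,1]-.238)<.03)
t=P[m]; print('brown',len(t),np.percentile(t[:,2],[0,2,50,95,98,100]).round(4))
for a,b in((.05,.07),(.07,.09),(.09,.105),(.105,.14)):
    q=t[(t[:,2]>=a)&(t[:,2]<b)]; print(a,len(q),q.mean(0).round(4) if len(q) else '')
w=P[(C.min(-1)>150)&(np.hypot(P[...,0]-.458,P[...,1]-.238)<.03)]; print('white',np.percentile(w[:,2],[0,5,50,95,100]).round(4))
E
```

```text
[0.46158547 0.23963657 0.07452367] [ 0.69123844 -5.06198792 29.44689107] [-1.26317026 -0.19124032  0.02785588]
brown 204 [0.0482 0.0526 0.0935 0.1738 0.1822 0.1855]
0.05 50 [0.4705 0.2358 0.0605]
0.07 39 [0.4715 0.2394 0.0799]
0.09 39 [0.471  0.2399 0.097 ]
0.105 38 [0.4665 0.2444 0.1111]
white [0.009  0.0283 0.0918 0.2125 0.2501]
```

View pics/s4.png

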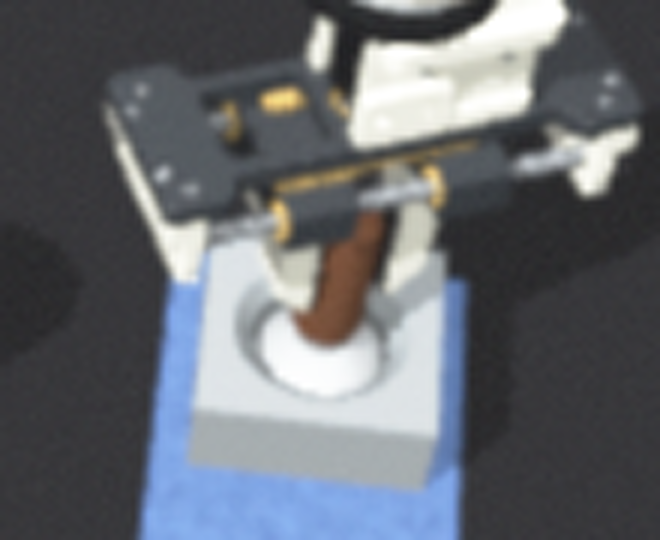

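The foot is well inside the bore, with the handle base at about z 0.0485 (home would be 0.046). It leans slightly and presses at 29 N, so I'll ease off and release to let it settle, then check.

Call:
{"op": "jog_arm", "data": {
  "commands": "1 0 0 0.007 0 0 0;1 0 0 0.006 0 0 0;1 0 0 0 0 0 0;0.1 0 0 0 0 0 0;0.1 0 0 0 0 0 0"
}}

```text
clock: 7.35
position: [0.4581, 0.239, 0.0756]
ee_rot: [2.455, -1.96, -0.0]
force: [0.4, -0.3, -0.4]
width: 0.431
```

Call:
{"op": "jog_arm", "data": {
  "commands": "-1 0 0 0 0 0 0;-1 0 0 0 0 0 0;-1 0 0 0 0 0 0;-1 0 0 0 0 0 0;-1 0 0 0 0 0 0"
}}

```text
clock: 7.85
position: [0.4582, 0.2389, 0.0759]
ee_rot: [-2.454, 1.961, -0.0]
force: [0.0, 0.2, 0.3]
width: 0.836
```

Call:
{"op": "jog_arm", "data": {
  "commands": "-1 0 0 0.13 0 0 0;-1 0 0 0.12 0 0 0;-1 0 0 0 0 0 0;-1 0 0 0 0 0 0;-1 0 0 0 0 0 0"
}}

```text
clock: 8.35
position: [0.4577, 0.2383, 0.1501]
ee_rot: [2.453, -1.96, -0.0]
force: [0.3, -0.0, 0.3]
width: 1.001
```

```bash
python3 - <<'E'
from h import *
s=status.observe(); print(s['position'],s['force'])
for n in('wrist','scene'):
    d=grab(n);P=pts(d);C=d['pixels'].astype(int)
    m=(C[...,0]>C[...,2]+25)&(C[...,0]<200)&(np.hypot(P[...,0]-.458,P[...,1]-.238)<.03)
    t=P[m]
    if not len(t): continue
    print(n,len(t),np.percentile(t[:,2],[2,50,98]).round(4))
    q=t[(t[:,2]>.107)&(t[:,2]<.118)].astype(np.float32)
    if len(q): print('top',len(q),np.median(q,0),cv2.minEnclosingCircle(q[:,:2]*1000))
    q=t[(t[:,2]>.05)&(t[:,2]<.07)].astype(np.float32)
    if len(q): print('low',len(q),np.median(q,0))
    save(cv2.resize(d['pixels'],None,fx=1.5,fy=1.5),n+'5.png')
E
```

```text
[0.4577264 0.2383051 0.1500581] [ 0.25685218 -0.01647673  0.30307933]
wrist 2154 [0.064  0.1125 0.2438]
top 1403 [0.45709798 0.2383701  0.11244867] ((455.981201171875, 238.4089813232422), 14.564661979675293)
low 72 [0.46962667 0.23566064 0.0624519 ]
scene 289 [0.0523 0.1003 0.2508]
top 93 [0.456088   0.23704939 0.11058241] ((454.9674987792969, 236.34034729003906), 15.39415454864502)
low 54 [0.46691996 0.23349789 0.0610408 ]
```

View pics/wrist5.png

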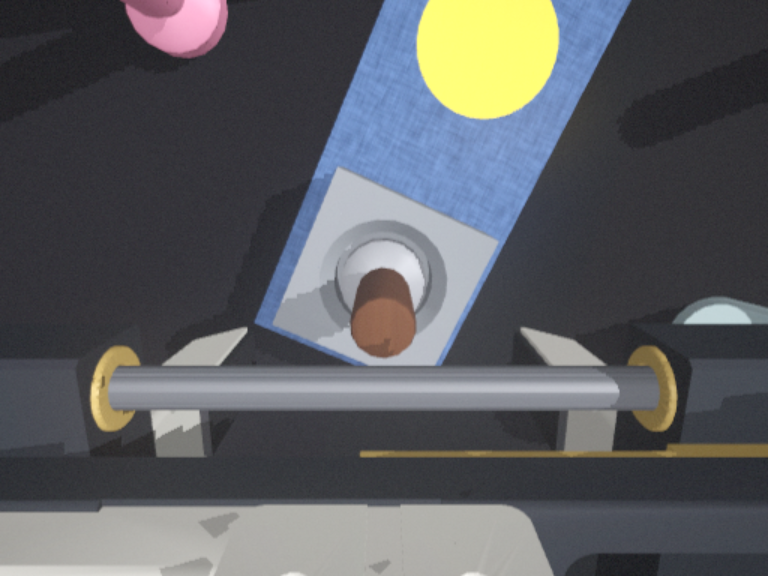

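The tamper top is at z 0.1124 (home is 0.112), centred at (0.456, 0.238). In the picture it stands upright in the bore, foot at (384,275). It fits, so it goes in the green half. I'll regrasp, waiting for the jaws to close fully this time.

Call:
{"op": "jog_arm", "data": {
  "commands": "-1 -0.005 0 -0.068 0 0 0;-1 0 0 -0.068 0 0 0;-1 0 0 -0.068 0 0 0;-1 0 0 -0.068 0 0 0;-1 0 0 0 0 0 0"
}}

```text
clock: 8.95
position: [0.4546, 0.2375, 0.0663]
ee_rot: [2.451, -1.957, -0.004]
force: [0.2, -0.2, -0.6]
width: 1.001
```

Call:
{"op": "jog_arm", "data": {
  "commands": "1 0 0 0 0 0 0;1 0 0 0 0 0 0;1 0 0 0 0 0 0;1 0 0 0 0 0 0;1 0 0 0 0 0 0"
}}

```text
clock: 9.45
position: [0.4569, 0.2389, 0.0697]
ee_rot: [-2.454, 1.961, -0.001]
force: [0.2, 0.0, -0.4]
width: 0.615
```

Call:
{"op": "jog_arm", "data": {
  "commands": "1 0 0 0 0 0 0;1 0 0 0 0 0 0;1 0 0 0 0 0 0;1 0 0 0 0 0 0;1 0 0 0 0 0 0"
}}

```text
clock: 9.95
position: [0.4567, 0.2387, 0.0692]
ee_rot: [2.454, -1.961, 0.0]
force: [0.3, 0.0, 0.4]
width: 0.322
```

Call:
{"op": "jog_arm", "data": {
  "commands": "1 0 0 0.05 0 0 0;1 0 0 0.1 0 0 0;1 0 0 0.1 0 0 0;1 0 0 0.1 0 0 0;1 0 0 0.1 0 0 0"
}}

```text
clock: 10.45
position: [0.456, 0.2384, 0.2048]
ee_rot: [2.454, -1.96, -0.001]
force: [0.9, 0.2, -4.5]
width: 0.326
```

Call:
{"op": "jog_arm", "data": {
  "commands": "1 0.036 -0.135 0 0 0 0;1 0.036 -0.135 0 0 0 0;1 0.036 -0.135 0 0 0 0;1 0.036 -0.135 0 0 0 0;1 0.036 -0.135 0 0 0 0"
}}

```text
clock: 10.95
position: [0.5102, 0.0345, 0.2038]
ee_rot: [2.454, -1.96, -0.001]
force: [1.0, 0.2, -4.1]
width: 0.32
```

Call:
{"op": "jog_arm", "data": {
  "commands": "1 0.036 -0.135 0 0 0 0;1 0.036 -0.135 0 0 0 0;1 0.036 -0.135 0 0 0 0;1 0.036 -0.135 0 0 0 0;1 0.036 -0.135 0 0 0 0"
}}

```text
clock: 11.45
position: [0.5642, -0.1678, 0.2035]
ee_rot: [2.454, -1.96, -0.002]
force: [0.9, 0.2, -4.3]
width: 0.322
```

Call:
{"op": "jog_arm", "data": {
  "commands": "1 0 0 0 0 0 0;1 0 0 0 0 0 0;1 0 0 -0.07 0 0 0;1 0 0 -0.1 0 0 0;1 0 0 0 0 0 0"
}}

```text
clock: 11.95
position: [0.5615, -0.1642, 0.1495]
ee_rot: [2.454, -1.956, -0.011]
force: [-1.2, -0.0, -4.4]
width: 0.329
```

```bash
python3 - <<'E'
from h import *
s=status.observe(); print(s['position'],s['force'],s['width'])
d=grab('scene'); save(cv2.resize(d['pixels'][110:250,50:260],None,fx=3.6,fy=3.6,interpolation=cv2.INTER_CUBIC),'s6.png')
E
```

```text
[ 0.561529   -0.16419376  0.14950013] [-1.22752555 -0.04337341 -4.44685306] 0.3289843566362745
```

View pics/s6.png

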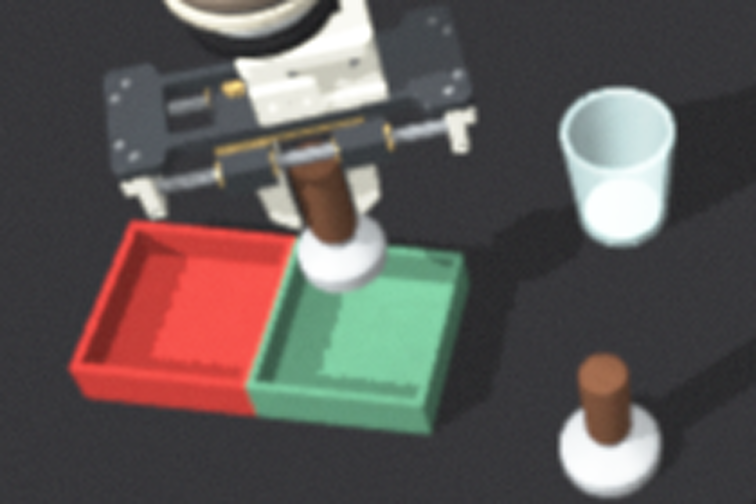

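Held upright over the green half (crop foot 342,255, about 0.09 m above the floor). Now lowering.

Call:
{"op": "jog_arm", "data": {
  "commands": "1 0 0 -0.085 0 0 0;1 0 0 -0.085 0 0 0;1 0 0 -0.07 0 0 0;1 0 0 -0.03 0 0 0;1 0 0 0 0 0 0"
}}

```text
clock: 12.5
position: [0.5646, -0.1656, 0.0723]
ee_rot: [2.455, -1.96, -0.001]
force: [-0.7, 0.1, -3.4]
width: 0.318
```

Call:
{"op": "jog_arm", "data": {
  "commands": "1 0 0 0 0 0 0;1 0 0 -0.01 0 0 0;1 0 0 -0.01 0 0 0;1 0 0 -0.006 0 0 0;1 0 0 0 0 0 0"
}}

```text
clock: 13.0
position: [0.5645, -0.1662, 0.0643]
ee_rot: [2.454, -1.961, -0.0]
force: [0.2, 0.9, -3.8]
width: 0.321
```

Within about 2 mm of the floor and not yet in contact, so I lower a touch more, then release and raise.

Call:
{"op": "jog_arm", "data": {
  "commands": "1 0 0 -0.004 0 0 0;1 0 0 -0.003 0 0 0;1 0 0 0 0 0 0;1 0 0 0 0 0 0;1 0 0 0 0 0 0"
}}

```text
clock: 13.5
position: [0.5648, -0.1662, 0.0624]
ee_rot: [-2.454, 1.961, -0.0]
force: [-0.2, 0.4, -2.9]
width: 0.321
```

Call:
{"op": "jog_arm", "data": {
  "commands": "0.2 0 0 0 0 0 0;0.2 0 0 0 0 0 0;-1 0 0 0 0 0 0;-1 0 0 0 0 0 0;-1 0 0 0 0 0 0"
}}

```text
clock: 14.0
position: [0.5647, -0.1662, 0.0624]
ee_rot: [-2.455, 1.961, -0.0]
force: [-0.5, 0.6, 0.0]
width: 0.611
```

Call:
{"op": "jog_arm", "data": {
  "commands": "-1 0 0 0 0 0 0;-1 0 0 0 0 0 0;-1 0 0 0 0 0 0;-1 0 0 0 0 0 0;-1 0 0 0 0 0 0"
}}

```text
clock: 14.5
position: [0.5647, -0.1662, 0.0623]
ee_rot: [2.455, -1.961, 0.0]
force: [-0.5, 0.8, -0.2]
width: 0.992
```

Call:
{"op": "jog_arm", "data": {
  "commands": "-1 0 0 0.1 0 0 0;-1 0 0 0.1 0 0 0;-1 0 0 0.15 0 0 0;-1 0 0 0.15 0 0 0;-1 0 0 0 0 0 0"
}}

```text
clock: 15.0
position: [0.5682, -0.1664, 0.2189]
ee_rot: [-2.451, 1.958, -0.015]
force: [0.8, -0.3, 0.5]
width: 0.999
```

```bash
python3 - <<'E'
from h import *
s=status.observe(); print(s['position'],s['force'])
for n in('wrist','scene'):
    d=grab(n);P=pts(d);C=d['pixels'].astype(int)
    for c in((.565,-.167),(.655,-.005)):
        m=(C[...,0]>C[...,2]+15)&(C[...,0]<200)&(np.hypot(P[...,0]-c[0],P[...,1]-c[1])<.03)&(P[...,2]>.094)&(P[...,2]<.115)
        q=P[m].astype(np.float32)
        if len(q): print(n,len(q),np.median(q,0),cv2.minEnclosingCircle(q[:,:2]*1000))
    save(cv2.resize(d['pixels'],None,fx=1.5,fy=1.5),n+'7.png')
E
```

```text
[ 0.56816129 -0.16642817  0.21888586] [ 0.81285097 -0.266936    0.52935983]
wrist 837 [ 0.5655332  -0.16583927  0.10536796] ((564.5482177734375, -166.06703186035156), 14.558989524841309)
wrist 1172 [ 0.6561489  -0.00644083  0.10034178] ((656.188232421875, -4.97724723815918), 14.884171485900879)
scene 135 [ 0.5669984  -0.16522218  0.10345944] ((564.4142456054688, -166.32289123535156), 14.749075889587402)
scene 136 [ 0.6576104  -0.00461222  0.09872913] ((656.125, -4.290249347686768), 14.769489288330078)
```

View pics/scene7.png

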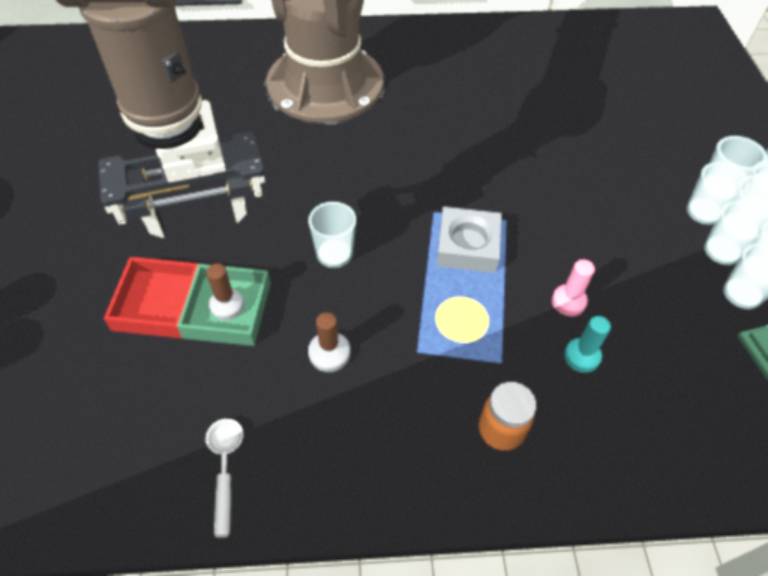

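The tamper stands upright in the green half at (222,290), with its top at 0.105 m. The other tamper at (328,345) has not moved, and the gripper is clear of everything.

```bash
python3 -c "
from cell import arm; print(arm.sign_off())"
```

```text
the job is handed in; nothing more can be done
None
```

I tested the tamper from the yellow spot. It went fully home in the gauge, so I stood it upright in the green half of the tray and handed the job in at about 15 s.

- **In the gauge:** with the gripper open, its top was at z = 0.112 m, which is the height expected with the foot on the bottom. It was centred within about 2 mm. The foot had measured about 52 mm beforehand, which agrees.
- **In the tray:** it is at (0.565, -0.166) with its top at 0.105 m, so it stands on the tray floor and upright. The other tamper is within about 1 mm of where it stood, and the gripper is clear of everything.
- **What did not go to plan:**
    - **Early lift:** I lifted before the jaws had fully closed on the first grasp, so the tamper probably sat lower in the grip than planned.
    - **Contact in the bore:** it then met the bottom about 7 mm higher than I expected, with about 29 N and a slight lean. I eased off and released it so it settled flat, then regrasped it properly.

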